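# Click-test the push-button cheese canisters and set aside what does not latch

## Task

Test the three push-button canisters of mini cheeses by clicking their lid buttons fully down. A canister whose button stays down is sound: leave it where it stands, latched. Stand any whose button springs back up inside the red tray, gently and upright, and don't disturb the cheese block, the price sign or the honey jar.

Things in the scene. Friction and masses are not known exactly. Their poses are not given: they have to be found in the camera images.
- canister_a: Small clear round canister holding red waxed mini cheeses, loose, about 200 g, standing upright on the grass mat. Container 64 mm diameter, z 0 to 69 mm; grey lid, fast on the container, 66 mm diameter, z 69 to 84 mm; push button on the lid's axis. Origin: centre of its underside; its z axis points up. Total height 97.5 mm with the button up, 85.5 mm with it down. Can be gripped around the container below the lid, e.g. 50 mm above its underside.
- button_a (a joint): Travel of the lid button of canister_a in m: 0 = up, 0.012 = fully down (1.5 mm proud of the lid). White cap 40 mm diameter on an orange stem that shows only while the button is up. Pressing it all the way down takes up to about 7 N. A sound button snaps over past 7.5 mm and then stays fully down by itself, also if pressed again; one with a worn catch springs back up to 0 when let go.
- button_a_top (a point): Centre of the top face of the button cap of canister_a; moves with the button; 97.5 mm above the canister's underside when up.
- canister_b: Small clear round canister holding red waxed mini cheeses, loose, about 200 g, standing upright on the grass mat. Container 64 mm diameter, z 0 to 69 mm; grey lid, fast on the container, 66 mm diameter, z 69 to 84 mm; push button on the lid's axis. Origin: centre of its underside; its z axis points up. Total height 97.5 mm with the button up, 85.5 mm with it down. Can be gripped around the container below the lid, e.g. 50 mm above its underside.
- button_b (a joint): Travel of the lid button of canister_b in m: 0 = up, 0.012 = fully down (1.5 mm proud of the lid). White cap 40 mm diameter on an orange stem that shows only while the button is up. Pressing it all the way down takes up to about 7 N. A sound button snaps over past 7.5 mm and then stays fully down by itself, also if pressed again; one with a worn catch springs back up to 0 when let go.
- button_b_top (a point): Centre of the top face of the button cap of canister_b; moves with the button; 97.5 mm above the canister's underside when up.
- canister_c: Small clear round canister holding red waxed mini cheeses, loose, about 200 g, standing upright on the grass mat. Container 64 mm diameter, z 0 to 69 mm; grey lid, fast on the container, 66 mm diameter, z 69 to 84 mm; push button on the lid's axis. Origin: centre of its underside; its z axis points up. Total height 97.5 mm with the button up, 85.5 mm with it down. Can be gripped around the container below the lid, e.g. 50 mm above its underside.
- button_c (a joint): Travel of the lid button of canister_c in m: 0 = up, 0.012 = fully down (1.5 mm proud of the lid). White cap 40 mm diameter on an orange stem that shows only while the button is up. Pressing it all the way down takes up to about 7 N. A sound button snaps over past 7.5 mm and then stays fully down by itself, also if pressed again; one with a worn catch springs back up to 0 when let go.
- button_c_top (a point): Centre of the top face of the button cap of canister_c; moves with the button; 97.5 mm above the canister's underside when up.
- tray_in (a point): Centre of the inner floor of the red set-aside tray, a fixed shallow open tray of 200 x 160 x 20 mm outside with 5 mm walls and floor (inside 190 mm along its x, 150 mm along its y, walls 15 mm above the inner floor). The axes turn with the tray.
- cheese: Bystander: loose wrapped block of yellow cheese, 110 x 70 x 45 mm, on a fixed wooden board 200 x 160 x 16 mm. Origin: centre of its underside. Leave alone.
- price_sign: Bystander: loose small black slate price sign, 90 mm wide and 70 mm high on a wooden foot 35 x 50 mm. Origin: centre of its underside. Leave alone.
- honey_jar: Bystander: loose amber honey jar, 52 mm diameter, 70 mm high. Origin: centre of its underside. Leave alone.

How it is judged:
By the outcome, as a careful person would: the job done as asked, in the order asked, and still so for the second after the job is handed in, with the robot touching nothing.
It also fails if it takes over 50 s, if anything falls off the work surface, if the arm or the gripper's body presses on something with over 40 N, if the wrist force passes 120 N, or if a joint passes its speed limit or range.

## Robot

A 6-joint arm with a two-finger parallel gripper is mounted at the origin on the work surface. World frame = base frame: x ahead of the robot, y to its left, z up, the work surface at z = 0. Lengths are in mm, angles in degrees, forces in N, time in s.
With the tool pointing down it reaches from about 300 to 750 mm from the base axis. Payload 8.5 kg.
Tool frame: the origin (TCP) lies on the centre line of the jaws, within the pads' length; the fingertips stand r.tip_reach ahead of it and the grasp point (between the pads) lies 6 mm ahead of it (r.tip_reach is the distance from the TCP to the fingertips, in mm); x points along the fingers, z is the direction in which the jaws open and shut, and the axes are right-handed (so a half turn about x gives the same grasp; the last joint's range is limited). The gripper opens to 88 mm and grips with 3 to 60 N. Pads are 18 mm wide; open, the fingers measure 123 mm over their backs; the gripper's body (75 mm by 187 mm) begins 45 mm behind the grasp point.
Start: joints at [-89.628, 21.807, 74.336, -0, 83.858, -12.336], TCP at [120.988, -536.51, 263.748] pointing down, gripper open.
Joint ranges: [-178.18, 178.18], [-50.72, 133.34], [12.68, 142.11], [-81.47, 261.47], [9.98, 163.14], [-165.26, 165.26]. Speed limits (degrees/s): [136.94, 136.94, 180, 180, 180, 180].

## Interface

Orientations are given as a 3x3 rotation matrix whose columns are the frame's x, y, z axes.
In Python, from cell import r, imaging, ticket, recognise, trace gives the robot as it stands.
- The arm moves only by the tool apply_moves, never from a script. Its argument "steps" is a list of rows, each a list of 4 numbers: the shift along the tool's x, y, z each as a share of 1000 mm, from -1 to 1, then the turn about the tool's x as a share of pi/4 rad, from -1 to 1. In form: [[dx, dy, dz, turn], ...]. A call has 1 to 5 rows; each row is the pose to reach, as a shift and turn from the pose commanded when the call began, along the tool's axes at that moment; what a row does not reach only later rows make up. A row lasts 1/8 s, in which the tool goes at most 62.5 mm and 10.7 degrees, less where a joint would pass 70% of its speed; a pose out of reach is approached as far as the arm can. A call with a number of a shift or a turn outside -1 to 1 is refused whole. A call with a gripper value outside its range is refused whole. "gripper" is the opening, from -1 (shut) to 1 (fully open), set as the call begins (left out, the last holds). The fingers move at their own pace and stop on an object; the grip force is fixed at half the most. Time passes only in rows, so rows that repeat a pose let the fingers close. It gives the time, the measured TCP pose, the force and the opening at its end, in the units of the state.
- r.read_state(): the state, without advancing time (a new reading comes with each control period).
- imaging.get_image(name): name is "scene" or "top"; returns the picture (480x640x3 uint8, blue, green, red); there is no depth.
- imaging.calibration(name): a dict with "camera_matrix" (3x3 intrinsics, pixels), "eye" and "attitude" of the camera in the world. Camera axes: x right, y down, z forward; pixel columns grow to the right and rows downward; lengths in mm; the calibration is good to about 2 mm. A picture is of the moment at which its call begins. calibration takes no time and is no camera call.
- ticket.finish_job(): hands the job in, once; it reports no verdict.
Trained networks look in the newest picture that a camera, given by its name, has taken for a name from the list of things; names that differ only in an ending like _2 or _b are one class to them, and where a whole thing is asked for, a point or a joint stands for the part that bears it (a point fixed in the world has none). Each returns a list of dicts, best first, with "confidence" (0 to 1); they miss things now and then, are a little off and sometimes report something else, mostly with a low value. They report only what shows in the picture. A call takes as long as a camera call.
- recognise(label, camera): "position" ([column, row] in pixels, amid what is visible of it).
- trace(label, camera): "pixels" (480x640 bool, what is visible of it) and "position" ([column, row] in pixels, amid what is visible of it).
The state is a dict: "t": time; "joint_positions": joint angles; "joint_velocities": joint speeds; "effort": joint torques, N m; "eef_pos": TCP position; "ee_rot": TCP orientation; "force": force on the tool from outside, world axes, zero at the start; "torque": the same for the moment, N m; "opening": opening from 0.0 (shut) to 1.0 (fully open).
Only numpy, scipy, OpenCV 4.12 (cv2) and the standard library are available. Lean on these libraries where they do the work, as an engineer would, in place of code of your own. Each camera call takes 0.05 s, during which the arm holds its last target.

## Working session

There is one attempt and no reset: what is moved stays moved. The work goes in short steps, Python scripts to look and compute and a tool call to move; the robot and the scene stay as the last step left them, time stands still between calls to the robot, and variables do not carry over. Pictures are saved under pics/ and viewed, and the job is handed in when it is done.

Besides the shell and the picture viewer there is one more tool, called after "Request:" by a JSON object that holds its "api" and its "payload", one argument or row to a line. apply_moves: Moves the arm, as the interface text tells. Its arguments: {"type":"object","properties":{"steps":{"type":"array","items":{"type":"array","items":{"type":"number"}}},"gripper":{"type":"number"}},"required":["steps"]}

```bash
mkdir -p pics; ls; python3 - <<'E'
from cell import r, imaging, ticket, recognise, trace
import cv2, numpy as np
np.set_printoptions(precision=4,suppress=True)
s=r.read_state()
print(s['t'],s['eef_pos'],s['ee_rot'],s['force'],s['opening'],r.tip_reach)
for c in('scene','top'):
    im=imaging.get_image(c); cv2.imwrite(f'pics/{c}0.png',im)
    k=imaging.calibration(c); print(c,k)
E
```

```text
pics
0.0 [ 120.9699 -536.292   263.1509] [[-0.      0.9755  0.2199]
 [ 0.0014  0.2199 -0.9755]
 [-1.      0.0003 -0.0014]] [0.4529 0.537  0.0687] 0.9976329556525538 25.0
scene {'camera_matrix': array([[437.6933,   0.    , 320.495 ],
       [  0.    , 437.6933, 237.6805],
       [  0.    ,   0.    ,   1.    ]]), 'eye': array([ 954.4076, -647.8382,  694.7743]), 'attitude': array([[ 0.8686,  0.3219, -0.3768],
       [ 0.4954, -0.545 ,  0.6764],
       [ 0.0125, -0.7742, -0.6328]])}
top {'camera_matrix': array([[620.0006,   0.    , 317.701 ],
       [  0.    , 620.0006, 239.087 ],
       [  0.    ,   0.    ,   1.    ]]), 'eye': array([ 428.5809,    4.0544, 1670.1995]), 'attitude': array([[-0.0244, -0.9951,  0.0957],
       [-0.9996,  0.0253,  0.008 ],
       [-0.0104, -0.0954, -0.9954]])}
```

View pics/scene0.png

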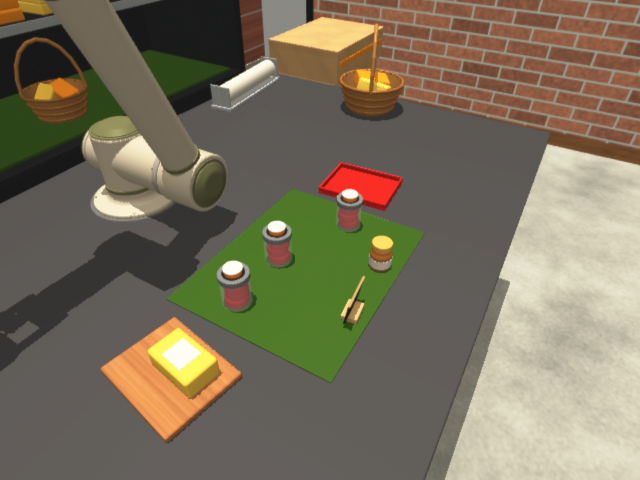

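View pics/top0.png

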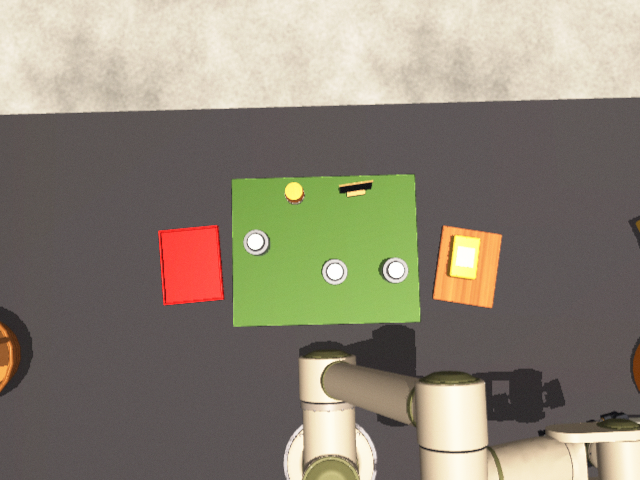

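The scene view shows three canisters with buttons up at about (236,285), (278,243) and (349,210). They match (395,270), (335,271) and (256,242) in the top view. The tray is at (191,265) top, the honey jar at (293,191), the sign at (355,188) and the cheese at (465,258). Next I'll measure them.

```bash
cat > h.py <<'E'
from cell import r, imaging, ticket, recognise, trace
import cv2, numpy as np
np.set_printoptions(precision=2,suppress=True)
K={c:imaging.calibration(c) for c in('scene','top')}
def ray(c,p):
    k=K[c]; d=np.linalg.solve(k['camera_matrix'],[p[0],p[1],1.]); return k['eye'],k['attitude']@d
def atz(c,p,z):
    e,d=ray(c,p); return e+d*(z-e[2])/d[2]
def tri(ps,pt):
    (e1,d1),(e2,d2)=ray('scene',ps),ray('top',pt)
    d1=d1/np.linalg.norm(d1);d2=d2/np.linalg.norm(d2)
    t=np.linalg.lstsq(np.stack([d1,-d2],1),e2-e1,rcond=None)[0]
    a,b=e1+d1*t[0],e2+d2*t[1]; return (a+b)/2,np.linalg.norm(a-b)
def proj(c,X):
    k=K[c]; q=k['camera_matrix']@(k['attitude'].T@(np.asarray(X)-k['eye'])); return q[:2]/q[2]
E
python3 - <<'E'
from h import *
for l in('button_a_top','button_a','canister_a','cheese','price_sign','honey_jar'):
    for c in('scene','top'):
        for o in trace(l,c):
            m=o['pixels']; ys,xs=np.nonzero(m)
            print(l,c,round(o['confidence'],2),np.array(o['position']),m.sum(),xs.min(),xs.max(),ys.min(),ys.max())
# white cap tops & tray by colour
for c in('scene','top'):
    im=imaging.get_image(c).astype(int); b,g,rr=im[...,0],im[...,1],im[...,2]
    w=((b>200)&(g>200)&(rr>200)).astype(np.uint8)
    n,_,st,ce=cv2.connectedComponentsWithStats(w)
    for i in range(1,n):
        if 60<st[i,4]<900: print('white',c,st[i],ce[i])
    red=((rr>120)&(g<60)&(b<60)).astype(np.uint8)
    n,lb,st,ce=cv2.connectedComponentsWithStats(red)
    i=1+np.argmax(st[1:,4]); print('red',c,st[i],ce[i])
    if c=='top':
        q=cv2.minAreaRect(np.argwhere(lb==i)[:,::-1].astype(np.float32)); print(q)
        for p in cv2.boxPoints(q): print(p,atz('top',p,20))
E
```

```text
button_a_top scene 0.71 [228.4 267.8] 286 222 242 261 278
button_a_top top 0.62 [395.6 272. ] 146 389 401 263 276
button_a_top top 0.47 [395.  270.5] 584 380 408 258 283
button_a scene 0.66 [232.1 267.7] 319 222 242 260 278
button_a scene 0.62 [276.1 228.3] 179 268 284 221 234
button_a scene 0.54 [345.1 194.1] 151 342 356 190 201
button_a top 0.64 [255.6 239.4] 522 243 269 231 255
button_a top 0.51 [253.3 238.3] 170 248 262 235 249
button_a top 0.5 [335.6 271.2] 173 327 341 264 279
button_a top 0.49 [395.4 269.4] 169 388 402 263 277
canister_a scene 0.89 [238.8 283.4] 1428 217 252 261 311
canister_a scene 0.89 [349.9 208. ] 974 336 362 189 231
canister_a scene 0.84 [274.6 243.5] 1169 262 291 221 267
canister_a top 0.97 [337.6 271.5] 517 322 346 259 284
canister_a top 0.78 [257.  238.9] 590 243 271 230 256
canister_a top 0.64 [396.6 270.1] 554 380 408 258 283
cheese scene 0.78 [184.6 361.3] 3006 148 219 328 397
cheese scene 0.41 [275.9 228.1] 202 268 284 222 235
cheese top 0.64 [461.4 255.7] 1221 448 479 235 279
cheese top 0.19 [334.6 269.9] 174 327 341 265 279
price_sign scene 0.67 [
[... 1414 characters left out ...]
 174] [334.78 271.79]
white top [327 264  16  16 197] [334.6  271.11]
white top [310 359  28  43 562] [318.88 380.27]
white top [356 428  20  52 689] [365.18 455.6 ]
white top [564 431  76  12 658] [602.22 436.88]
white top [287 435  16  45 522] [295.11 458.89]
white top [617 441  23  39 790] [629.1 460.1]
white top [572 444  15  36 414] [579.57 463.76]
white top [504 460  68  20 837] [543.19 472.55]
red top [159 226  65  79 558] [189.27 261.69]
((190.5653839111328, 264.80078125), (74.6292953491211, 61.041847229003906), 85.33314514160156)
[157.11 230.09] [622.39 447.78  20.  ]
[217.95 225.13] [631.62 284.08  20.  ]
[224.02 299.51] [432.49 269.74  20.  ]
[163.18 304.47] [423.32 431.55  20.  ]
```

```bash
python3 - <<'E'
from h import *
ims={c:imaging.get_image(c) for c in('scene','top')}
S=ims['scene'];T=ims['top']
a=cv2.resize(S[180:320,200:380],None,fx=4.4,fy=4.2,interpolation=cv2.INTER_CUBIC); cv2.imwrite('pics/s1.png',a)
a=cv2.resize(T[170:310,150:430],None,fx=2.8,fy=2.8,interpolation=cv2.INTER_CUBIC); cv2.imwrite('pics/t1.png',a)
tops={'A':((232,267.5),(395,269.7)),'B':((276.2,227.5),(334.5,271.1)),'C':((349.2,195.3),(255.0,241.4))}
# predicted projection of cap circles
for n,(p,q) in tops.items():
    X,e=tri(p,q); print(n,X,e, 'atz top',atz('top',q,97.5),'scene',atz('scene',p,97.5))
    Y=atz('top',q,97.5)
    ci=[Y+20*np.array([np.cos(t),np.sin(t),0]) for t in np.linspace(0,6.28,60)]
    for c in ims:
        u=np.array([proj(c,x) for x in ci]); print('  ',c,u.min(0),u.max(0))
print('tray', tri((362,184.5),(190.6,265)))
E
```

```text
A [ 495.42 -178.51   97.37] 3.9388000013155526 atz top [ 496.87 -177.16   97.5 ] scene [ 493.99 -179.86   97.5 ]
   scene [223.77 260.42] [244.19 274.23]
   top [387.1  261.81] [402.91 277.6 ]
B [496.02 -24.88  95.07] 3.0860162038020853 atz top [497.14 -23.9   97.5 ] scene [496.69 -28.38  97.5 ]
   scene [268.46 221.06] [286.52 232.1 ]
   top [326.62 263.22] [342.39 279.  ]
C [576.69 176.24  93.  ] 3.673856859946345 atz top [577.87 176.68  97.5 ] scene [578.11 168.84  97.5 ]
   scene [342.42 189.3 ] [358.68 198.32]
   top [247.17 233.6 ] [262.83 249.22]
tray (array([527.61, 361.12,   7.57]), np.float64(1.221384394517098))
```

View pics/s1.png

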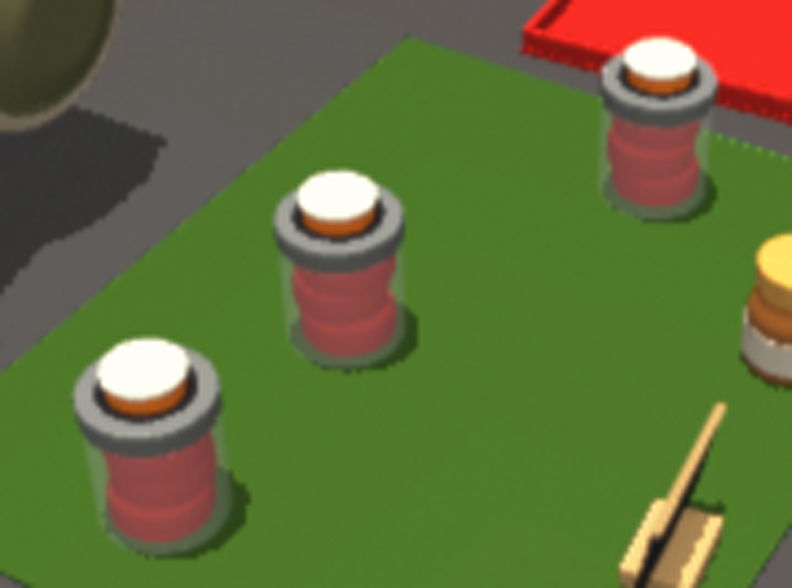

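View pics/t1.png

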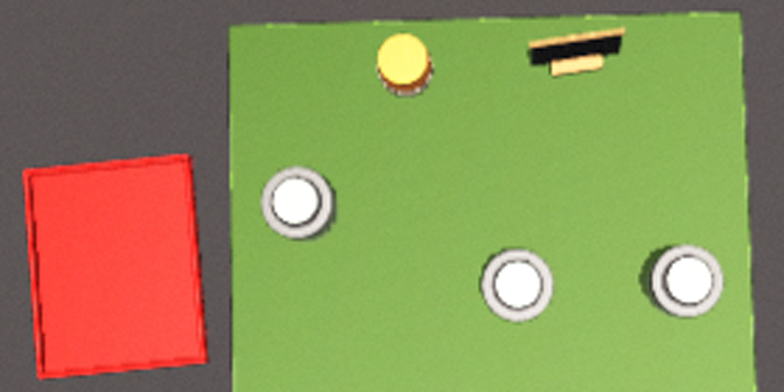

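Zoomed, the cap centres sit at scene (232.9,268), (276.8,226.4), (350,194.3) and top (396.4,269.3), (335.2,271.2), (255.5,241.9). All three show orange stems, so the buttons are up.

```bash
cat >> h.py <<'E'
TGT={}
def go(x,y,z,yaw=None):
    s=r.read_state(); R=s['ee_rot']; d=R.T@(np.array([x,y,z])-s['eef_pos'])/1000
    print('t',round(s['t'],2),'pos',s['eef_pos'],'F',s['force'],'open',round(s['opening'],3),'delta',np.round(d,4), 'len',round(np.linalg.norm(d)*1000), 'zaxis yaw',np.degrees(np.arctan2(R[1,2],R[0,2])))
E
python3 - <<'E'
from h import *
for p,q in(((232.9,268),(396.4,269.3)),((276.8,226.4),(335.2,271.2)),((350,194.3),(255.5,241.9))):
    print(tri(p,q),atz('top',q,97.5),atz('scene',p,97.5))
go(495,-180,263)
E
```

```text
(array([ 497.53, -180.8 ,   98.63]), np.float64(0.5814830269724599)) [ 497.79 -180.74   97.5 ] [ 496.43 -180.1    97.5 ]
(array([496.69, -25.71,  98.81]), np.float64(0.22638203328878798)) [496.84 -25.67  97.5 ] [495.6  -24.41  97.5 ]
(array([576.81, 175.65,  96.08]), np.float64(0.2745185580174897)) [576.56 175.43  97.5 ] [577.81 173.79  97.5 ]
t 0.9 pos [ 121.   -536.51  263.76] F [ 0.35 -1.1  -0.21] open 0.994 delta [ 0.    0.44 -0.27] len 517 zaxis yaw -77.28973097914617
```

Request:
{"api": "apply_moves", "payload": {
  "steps": [
    [0,0.051,-0.03,0],
    [0,0.102,-0.061,0],
    [0,0.153,-0.092,0],
    [0,0.204,-0.122,0],
    [0,0.255,-0.153,0]
  ],
  "gripper": -1
}}

```text
t: 1.52
eef_pos: [337.2, -329.8, 264.0]
ee_rot: [[0.0, 0.976, 0.22], [-0.001, 0.22, -0.976], [-1.0, 0.0, 0.001]]
force: [0.5, -0.8, 0.1]
opening: 0.458
```

```bash
python3 - <<'E'
from h import *
go(495,-179,150)
E
```

```text
t 1.52 pos [ 337.24 -329.75  263.97] F [ 0.51 -0.83  0.09] open 0.458 delta [ 0.11  0.19 -0.11] len 246 zaxis yaw -77.30977745140848
```

Request:
{"api": "apply_moves", "payload": {
  "steps": [
    [0,0.05,-0.029,0],
    [0.02,0.1,-0.058,0],
    [0.05,0.145,-0.085,0],
    [0.085,0.175,-0.103,0],
    [0.124,0.189,-0.11,0]
  ]
}}

```text
t: 2.15
eef_pos: [497.5, -180.8, 138.9]
ee_rot: [[0.001, 0.975, 0.222], [-0.001, 0.222, -0.975], [-1.0, 0.001, 0.001]]
force: [0.5, -0.0, -0.2]
opening: 0.006
```

Request:
{"api": "apply_moves", "payload": {
  "steps": [
    [0.005,0,0,0],
    [0.01,0,0,0]
  ]
}}

```text
t: 2.4
eef_pos: [496.4, -183.0, 130.7]
ee_rot: [[0.001, 0.976, 0.22], [-0.001, 0.22, -0.976], [-1.0, 0.001, 0.001]]
force: [-0.2, -0.1, 1.0]
opening: 0.007
```

```bash
python3 - <<'E'
from h import *
go(497,-180.5,122.5)
E
```

```text
t 2.4 pos [ 496.36 -183.02  130.66] F [-0.17 -0.09  1.04] open 0.007 delta [ 0.01  0.   -0.  ] len 9 zaxis yaw -77.31167542183903
```

Request:
{"api": "apply_moves", "payload": {
  "steps": [
    [0.004,0,-0.002,0],
    [0.007,0,-0.002,0],
    [0.01,0,-0.002,0],
    [0.013,0,-0.002,0],
    [0.016,0,-0.002,0]
  ]
}}

```text
t: 3.02
eef_pos: [495.8, -180.4, 113.6]
ee_rot: [[0.0, 0.976, 0.22], [0.0, 0.22, -0.976], [-1.0, 0.0, 0.0]]
force: [-1.8, 0.0, 13.9]
opening: 0.007
```

Request:
{"api": "apply_moves", "payload": {
  "steps": [
    [0,0,0,0],
    [0.001,0,0,0]
  ]
}}

```text
t: 3.28
eef_pos: [495.9, -180.4, 113.6]
ee_rot: [[0.001, 0.975, 0.22], [-0.001, 0.22, -0.975], [-1.0, 0.0, 0.001]]
force: [-5.3, 2.2, 17.5]
opening: 0.003
```

Force rose while z stayed still, so the button is at its stop. I'll lift and look.

Request:
{"api": "apply_moves", "payload": {
  "steps": [
    [-0.02,0,0,0],
    [-0.06,0,0,0],
    [-0.09,0.0,-0.03,0]
  ]
}}

```text
t: 3.65
eef_pos: [489.6, -151.9, 203.8]
ee_rot: [[0.001, 0.976, 0.218], [-0.001, 0.218, -0.976], [-1.0, 0.001, 0.001]]
force: [1.0, 1.6, 0.5]
opening: 0.003
```

```bash
python3 - <<'E'
from h import *
S=imaging.get_image('scene')
cv2.imwrite('pics/s2.png',cv2.resize(S[180:320,200:380],None,fx=4.4,fy=4.2,interpolation=cv2.INTER_CUBIC))
go(496.3,-25,140)
E
```

```text
t 3.7 pos [ 489.37 -148.6   207.18] F [1.72 3.16 3.09] open 0.004 delta [ 0.07  0.03 -0.12] len 141 zaxis yaw -77.25442823972843
```

View pics/s2.png

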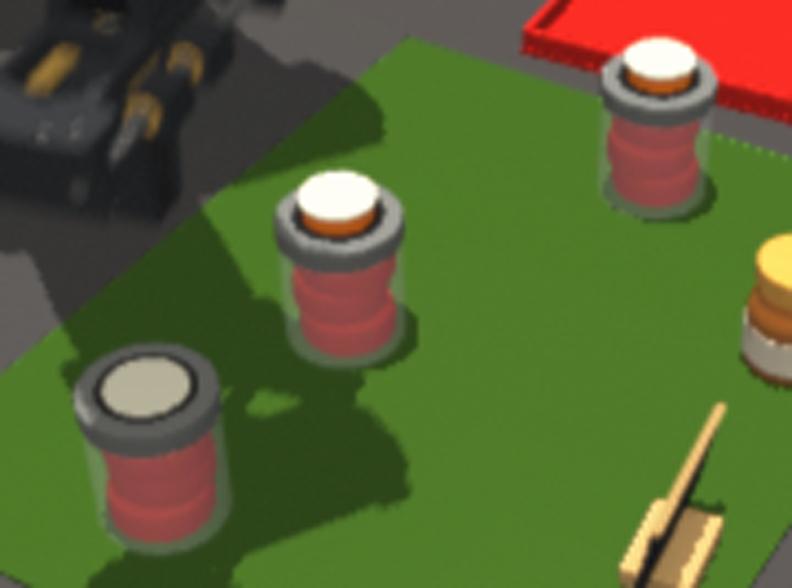

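A (scene (232,268)) stays down with no orange stem showing: it is latched and hasn't moved. Next is B.

Request:
{"api": "apply_moves", "payload": {
  "steps": [
    [0,0.018,-0.06,0],
    [0.035,0.032,-0.11,0],
    [0.068,0.035,-0.121,0],
    [0.074,0.035,-0.121,0],
    [0.078,0.035,-0.121,0]
  ]
}}

```text
t: 4.32
eef_pos: [497.2, -26.0, 125.2]
ee_rot: [[0.001, 0.976, 0.219], [-0.0, 0.219, -0.976], [-1.0, 0.001, 0.0]]
force: [-2.9, 2.3, 5.7]
opening: 0.005
```

Request:
{"api": "apply_moves", "payload": {
  "steps": [
    [0.003,0,0,0],
    [0.006,0,0,0],
    [0.009,0,0,0],
    [0.012,0,0,0],
    [0.013,0,0,0]
  ]
}}

```text
t: 4.95
eef_pos: [497.2, -25.8, 113.4]
ee_rot: [[0.002, 0.975, 0.22], [-0.001, 0.22, -0.975], [-1.0, 0.002, 0.002]]
force: [-7.7, -0.3, 27.5]
opening: -0.0
```

Request:
{"api": "apply_moves", "payload": {
  "steps": [
    [-0.02,0,0,0],
    [-0.06,0,0,0],
    [-0.09,0,-0.04,0],
    [-0.09,0,-0.08,0]
  ]
}}

```text
t: 5.45
eef_pos: [479.8, 53.2, 203.7]
ee_rot: [[0.005, 0.976, 0.219], [-0.001, 0.219, -0.976], [-1.0, 0.004, 0.002]]
force: [-0.0, 0.5, -0.9]
opening: 0.006
```

```bash
python3 - <<'E'
from h import *
S=imaging.get_image('scene')
cv2.imwrite('pics/s3.png',cv2.resize(S[180:320,200:380],None,fx=4.4,fy=4.2,interpolation=cv2.INTER_CUBIC))
go(577,175,133)
E
```

```text
t 5.5 pos [477.76  56.84 202.71] F [-2.81  3.01  0.04] open 0.006 delta [ 0.07  0.12 -0.09] len 169 zaxis yaw -77.20306925539904
```

View pics/s3.png

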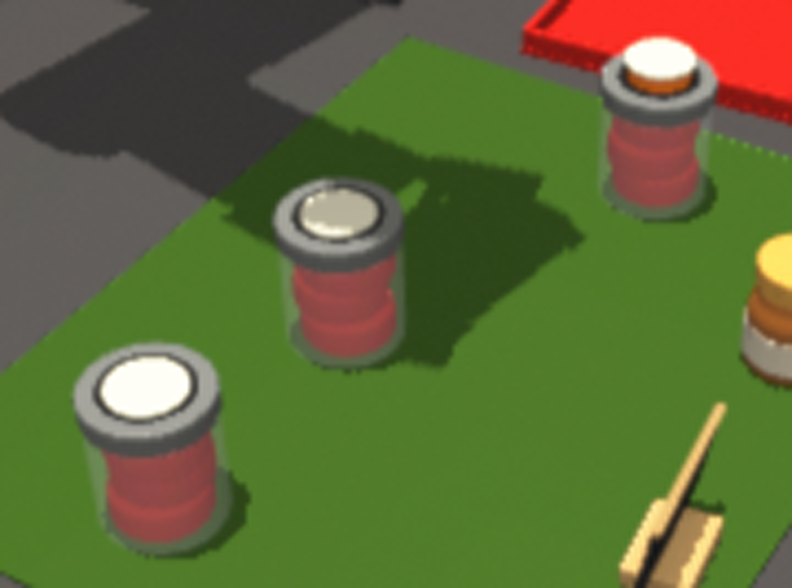

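B (scene (277,231)) is latched too. Next is C.

Request:
{"api": "apply_moves", "payload": {
  "steps": [
    [0,0.047,-0.038,0],
    [0.015,0.09,-0.072,0],
    [0.045,0.115,-0.092,0],
    [0.068,0.122,-0.098,0],
    [0.074,0.122,-0.098,0]
  ]
}}

```text
t: 6.12
eef_pos: [576.2, 175.3, 125.9]
ee_rot: [[-0.003, 0.975, 0.221], [-0.0, 0.221, -0.975], [-1.0, -0.003, -0.0]]
force: [-0.8, 0.7, 1.6]
opening: 0.005
```

Request:
{"api": "apply_moves", "payload": {
  "steps": [
    [0.004,0,0,0],
    [0.008,0,0,0],
    [0.011,0,0,0],
    [0.014,0,0,0],
    [0.016,0,0,0]
  ]
}}

```text
t: 6.75
eef_pos: [576.9, 174.9, 113.6]
ee_rot: [[0.002, 0.976, 0.22], [-0.0, 0.22, -0.976], [-1.0, 0.002, 0.001]]
force: [-8.4, -2.3, 24.9]
opening: 0.004
```

Request:
{"api": "apply_moves", "payload": {
  "steps": [
    [-0.02,0,0,0],
    [-0.06,0,0,0],
    [-0.1,-0.02,-0.03,0],
    [-0.11,-0.04,-0.06,0]
  ],
  "gripper": -1
}}

```text
t: 7.25
eef_pos: [524.7, 225.3, 224.2]
ee_rot: [[0.005, 0.976, 0.219], [0.001, 0.219, -0.976], [-1.0, 0.005, 0.0]]
force: [-0.6, -0.2, 0.3]
opening: 0.007
```

```bash
python3 - <<'E'
from h import *
S=imaging.get_image('scene')
cv2.imwrite('pics/s4.png',cv2.resize(S[140:320,200:430],None,fx=3.4,fy=3.3,interpolation=cv2.INTER_CUBIC))
T=imaging.get_image('top')
cv2.imwrite('pics/t4.png',cv2.resize(T[170:310,150:430],None,fx=2.8,fy=2.8,interpolation=cv2.INTER_CUBIC))
go(577,175,133)
E
```

```text
t 7.35 pos [522.87 226.72 223.42] F [ 0.45 -0.07  1.53] open 0.004 delta [0.09 0.04 0.06] len 117 zaxis yaw -77.1343259851574
```

View pics/s4.png

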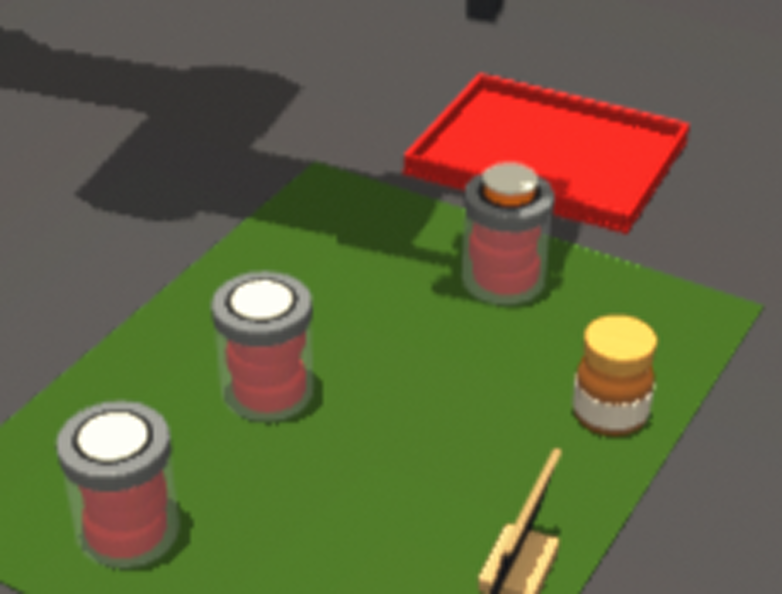

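View pics/t4.png

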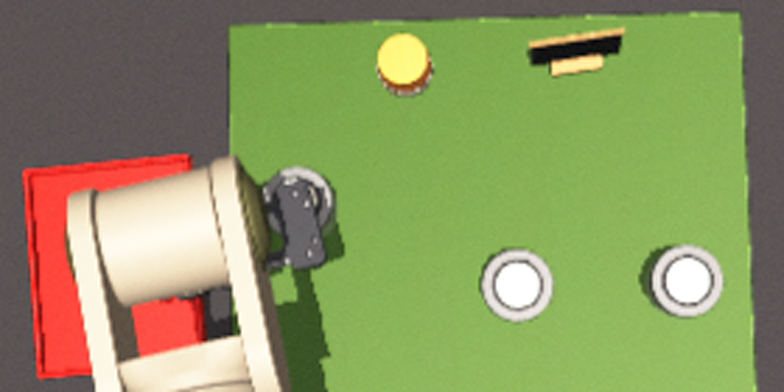

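C (scene (350,195)) sprang back with its orange stem showing, so it is worn. A and B are still latched. I'll open the gripper above C and grasp it about 54 mm above its underside. That keeps the gripper body, which starts 45 mm behind the grasp point, clear of the raised button.

Request:
{"api": "apply_moves", "payload": {
  "steps": [
    [0,0.02,0.03,0],
    [0,0.04,0.06,0],
    [0.03,0.04,0.06,0],
    [0.05,0.04,0.06,0],
    [0.07,0.04,0.06,0]
  ],
  "gripper": 1
}}

```text
t: 7.98
eef_pos: [577.0, 174.3, 150.3]
ee_rot: [[-0.001, 0.976, 0.219], [-0.0, 0.219, -0.976], [-1.0, -0.001, 0.0]]
force: [0.2, -0.2, 0.7]
opening: 0.547
```

Request:
{"api": "apply_moves", "payload": {
  "steps": [
    [0,0,0,0],
    [0,0,0,0],
    [0,0,0,0],
    [0,0,0,0]
  ]
}}

```text
t: 8.48
eef_pos: [576.8, 175.2, 152.3]
ee_rot: [[0.001, 0.975, 0.22], [0.0, 0.22, -0.975], [-1.0, 0.001, 0.0]]
force: [-1.1, -0.2, -0.3]
opening: 0.989
```

```bash
python3 - <<'E'
from h import *
for i in range(2): go(577,175,63)
for c in('scene','top'):
    for o in recognise('canister_a',c): print(c,o['confidence'],o['position'])
S=imaging.get_image('scene')
cv2.imwrite('pics/s5.png',cv2.resize(S[80:280,230:430],None,fx=3,fy=3,interpolation=cv2.INTER_CUBIC))
E
```

```text
t 8.47 pos [576.78 175.15 152.33] F [-1.07 -0.17 -0.27] open 0.989 delta [0.09 0.   0.  ] len 89 zaxis yaw -77.28866368288926
t 8.47 pos [576.78 175.15 152.33] F [-1.07 -0.17 -0.27] open 0.989 delta [0.09 0.   0.  ] len 89 zaxis yaw -77.28866368288926
scene 0.88 [235.1, 284.0]
scene 0.81 [278.3, 242.0]
scene 0.57 [348.5, 208.6]
top 0.84 [396.8, 269.6]
top 0.58 [337.4, 272.5]
```

View pics/s5.png

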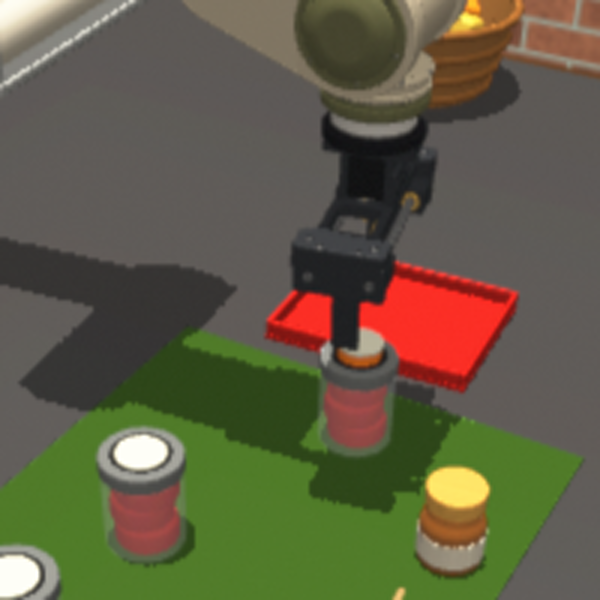

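The near finger is in front of C's cap at about (350,300) in the crop, with C centred between the open jaws. I'll descend with force checks.

Request:
{"api": "apply_moves", "payload": {
  "steps": [
    [0.025,0,0,0],
    [0.045,0,0,0],
    [0.06,0,0,0],
    [0.07,0,0,0]
  ]
}}

```text
t: 9.12
eef_pos: [576.6, 175.2, 81.2]
ee_rot: [[-0.0, 0.975, 0.22], [-0.0, 0.22, -0.975], [-1.0, -0.0, -0.0]]
force: [-0.5, 0.2, -0.6]
opening: 0.999
```

Request:
{"api": "apply_moves", "payload": {
  "steps": [
    [0.007,0,0,0],
    [0.014,0,0,0],
    [0.018,0,0,0],
    [0.018,0,0,0]
  ]
}}

```text
t: 9.62
eef_pos: [576.6, 175.1, 63.6]
ee_rot: [[-0.0, 0.975, 0.22], [-0.0, 0.22, -0.975], [-1.0, -0.0, 0.0]]
force: [0.4, -0.0, -0.8]
opening: 0.999
```

Request:
{"api": "apply_moves", "payload": {
  "steps": [
    [0,0,0,0],
    [0,0,0,0],
    [0,0,0,0],
    [0,0,0,0],
    [0,0,0,0]
  ],
  "gripper": -1
}}

```text
t: 10.25
eef_pos: [576.6, 175.4, 63.9]
ee_rot: [[0.0, 0.975, 0.22], [0.0, 0.22, -0.975], [-1.0, 0.0, -0.0]]
force: [-1.3, 2.2, 2.5]
opening: 0.735
```

Request:
{"api": "apply_moves", "payload": {
  "steps": [
    [-0.003,0,0,0],
    [-0.008,0,0,0],
    [-0.015,0,0,0]
  ]
}}

```text
t: 10.62
eef_pos: [576.5, 175.0, 78.9]
ee_rot: [[-0.001, 0.976, 0.22], [-0.0, 0.22, -0.976], [-1.0, -0.001, 0.0]]
force: [-0.5, 0.3, -2.5]
opening: 0.732
```

```bash
python3 - <<'E'
from h import *
S=imaging.get_image('scene')
go(527,361,80)
cv2.imwrite('pics/s6.png',cv2.resize(S[80:280,230:430],None,fx=3,fy=3,interpolation=cv2.INTER_CUBIC))
E
```

```text
t 10.68 pos [576.99 175.1   80.04] F [ 0.02  1.08 -1.24] open 0.733 delta [-0.   -0.01 -0.19] len 193 zaxis yaw -77.2942914619849
```

View pics/s6.png

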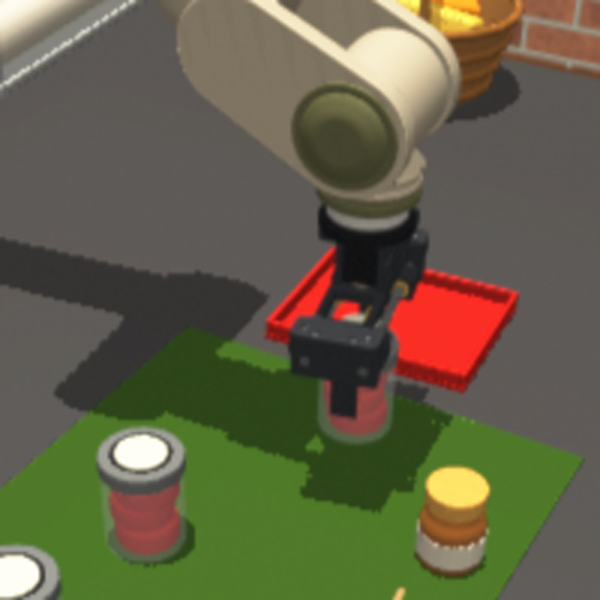

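C is held (opening 0.733, about 64.5 mm) and off the mat. I'll carry it to the tray.

Request:
{"api": "apply_moves", "payload": {
  "steps": [
    [-0.015,0,-0.005,0],
    [-0.035,0,-0.02,0],
    [-0.04,-0.002,-0.05,0],
    [-0.04,-0.004,-0.085,0],
    [-0.04,-0.005,-0.12,0]
  ]
}}

```text
t: 11.3
eef_pos: [544.9, 292.4, 119.8]
ee_rot: [[0.001, 0.976, 0.22], [0.0, 0.22, -0.976], [-1.0, 0.001, -0.0]]
force: [1.1, -0.8, -2.1]
opening: 0.733
```

Request:
{"api": "apply_moves", "payload": {
  "steps": [
    [0,-0.002,-0.03,0],
    [0,-0.003,-0.055,0],
    [0,-0.003,-0.069,0],
    [0,-0.003,-0.071,0],
    [0,-0.003,-0.071,0]
  ]
}}

```text
t: 11.92
eef_pos: [527.0, 359.2, 118.9]
ee_rot: [[0.0, 0.976, 0.22], [-0.0, 0.22, -0.976], [-1.0, 0.0, 0.0]]
force: [0.5, -0.5, -2.8]
opening: 0.735
```

```bash
python3 - <<'E'
from h import *
S=imaging.get_image('scene')
go(527,361,65)
cv2.imwrite('pics/s7.png',cv2.resize(S[80:280,230:430],None,fx=3,fy=3,interpolation=cv2.INTER_CUBIC))
E
```

```text
t 11.97 pos [527.08 358.97 118.82] F [-0.02  0.31 -2.68] open 0.733 delta [ 0.05  0.   -0.  ] len 54 zaxis yaw -77.33886925407978
```

View pics/s7.png

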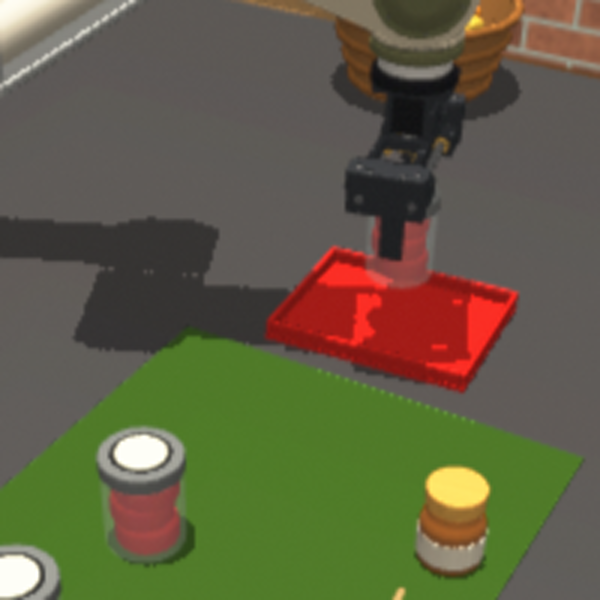

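C hangs upright over the tray, clear of the walls. I'll lower it, slowing at the end.

Request:
{"api": "apply_moves", "payload": {
  "steps": [
    [0.015,0,0,0],
    [0.03,0,0,0],
    [0.042,0,0,0],
    [0.047,0,0,0],
    [0.049,0,0,0]
  ]
}}

```text
t: 12.6
eef_pos: [526.8, 359.7, 69.5]
ee_rot: [[-0.0, 0.975, 0.22], [-0.0, 0.22, -0.975], [-1.0, -0.0, 0.0]]
force: [0.4, -0.2, -1.3]
opening: 0.732
```

Request:
{"api": "apply_moves", "payload": {
  "steps": [
    [0.001,0,0,0],
    [0.002,0,0,0],
    [0.003,0,0,0]
  ]
}}

```text
t: 12.98
eef_pos: [526.9, 359.7, 67.0]
ee_rot: [[0.001, 0.976, 0.22], [0.0, 0.22, -0.976], [-1.0, 0.001, -0.0]]
force: [0.0, 0.4, -2.2]
opening: 0.733
```

Request:
{"api": "apply_moves", "payload": {
  "steps": [
    [0.001,0,0,0],
    [0.002,0,0,0]
  ]
}}

```text
t: 13.22
eef_pos: [527.1, 359.9, 65.8]
ee_rot: [[0.001, 0.975, 0.22], [0.001, 0.22, -0.975], [-1.0, 0.001, -0.0]]
force: [-3.7, -0.1, 9.9]
opening: 0.734
```

Contact came at TCP z = 65.8, as predicted. I'll ease off and release.

Request:
{"api": "apply_moves", "payload": {
  "steps": [
    [-0.001,0,0,0]
  ]
}}

```text
t: 13.35
eef_pos: [526.8, 359.8, 66.1]
ee_rot: [[0.001, 0.975, 0.22], [0.0, 0.22, -0.975], [-1.0, 0.001, -0.0]]
force: [0.3, 0.2, -3.0]
opening: 0.733
```

Request:
{"api": "apply_moves", "payload": {
  "steps": [
    [0,0,0,0],
    [0,0,0,0],
    [0,0,0,0],
    [0,0,0,0],
    [0,0,0,0]
  ],
  "gripper": 1
}}

```text
t: 13.98
eef_pos: [526.8, 359.7, 65.7]
ee_rot: [[0.0, 0.976, 0.22], [-0.0, 0.22, -0.976], [-1.0, 0.0, 0.0]]
force: [0.4, -0.4, -0.2]
opening: 0.997
```

Request:
{"api": "apply_moves", "payload": {
  "steps": [
    [-0.01,0,0,0],
    [-0.03,0,0,0],
    [-0.055,0,0,0],
    [-0.085,0,0,0],
    [-0.125,0,0,0]
  ]
}}

```text
t: 14.6
eef_pos: [526.5, 359.6, 192.0]
ee_rot: [[-0.001, 0.976, 0.22], [-0.0, 0.22, -0.976], [-1.0, -0.001, 0.0]]
force: [-0.2, -0.6, -0.5]
opening: 1.001
```

Request:
{"api": "apply_moves", "payload": {
  "steps": [
    [-0.02,-0.04,0,0],
    [-0.02,-0.09,0,0],
    [-0.02,-0.14,0,0],
    [-0.02,-0.16,0,0]
  ]
}}

```text
t: 15.1
eef_pos: [368.4, 324.1, 211.8]
ee_rot: [[0.0, 0.975, 0.221], [0.0, 0.221, -0.975], [-1.0, 0.001, -0.0]]
force: [0.2, 0.9, 0.8]
opening: 1.0
```

```bash
python3 - <<'E'
from h import *
S=imaging.get_image('scene');T=imaging.get_image('top')
go(527,361,65)
cv2.imwrite('pics/s8.png',cv2.resize(S[140:420,100:430],None,fx=2.1,fy=2.1,interpolation=cv2.INTER_CUBIC))
cv2.imwrite('pics/t8.png',cv2.resize(T[170:310,150:510],None,fx=2.2,fy=2.2,interpolation=cv2.INTER_CUBIC))
for l in('cheese','price_sign','honey_jar','canister_a'):
    for c in('scene','top'):
        for o in recognise(l,c): print(l,c,round(o['confidence'],2),np.array(o['position']))
E
```

```text
t 15.2 pos [369.16 324.35 211.84] F [ 0.28  0.55 -0.53] open 1.003 delta [ 0.15  0.16 -0.  ] len 219 zaxis yaw -77.23052526177453
cheese scene 0.66 [185.1 363.2]
cheese scene 0.41 [276.7 228.9]
cheese scene 0.18 [361.5 172. ]
cheese top 0.84 [463.5 255. ]
price_sign scene 0.74 [354.8 307.4]
price_sign top 0.68 [357.3 186.1]
honey_jar scene 0.67 [378.5 257.1]
honey_jar scene 0.61 [362.1 171.4]
honey_jar top 0.74 [293.6 194.4]
canister_a scene 0.93 [362.5 172.2]
canister_a scene 0.8 [276.9 244.8]
canister_a scene 0.59 [236.6 285.9]
canister_a top 0.93 [393.7 269.4]
canister_a top 0.83 [336.  273.3]
canister_a top 0.6 [184.2 262. ]
canister_a top 0.27 [354.4 188. ]
```

View pics/s8.png

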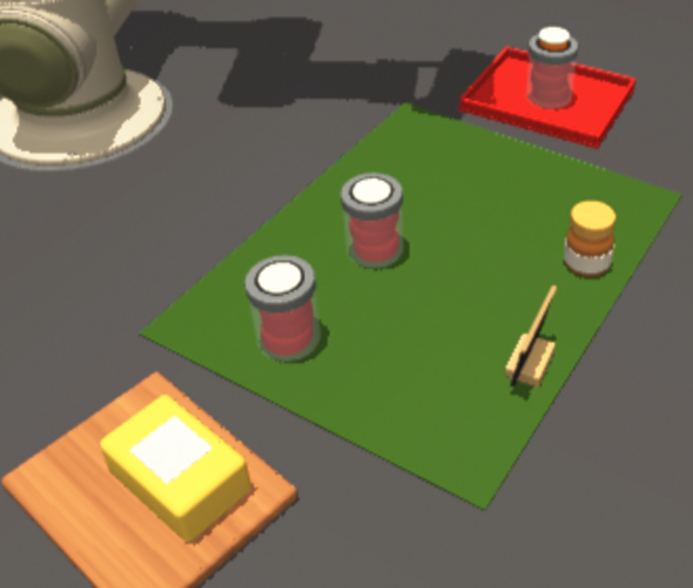

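View pics/t8.png

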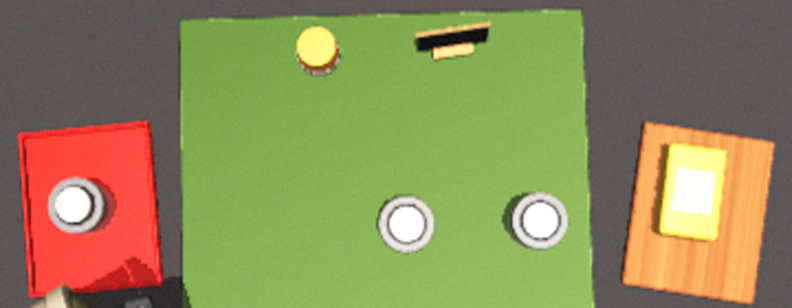

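C stands upright inside the tray, at scene crop (552,70) and top crop (75,205). A and B are latched and unmoved, and the cheese, sign and jar are in place. I'll hand it in.

```bash
python3 - <<'E'
from cell import ticket
print(ticket.finish_job())
E
```

```text
the job is handed in; nothing more can be done
None
```

I pressed all three lid buttons to their stops, with peak forces of about 17 to 28 N. The two canisters nearer the cheese block stayed down, so I left them latched where they stood. The third, nearest the tray, sprang back up, and I stood it upright in the red tray. I called them A, B and C in that order; the pictures don't show which scene name belongs to which.

The final pictures, taken at about 15 s, show:
- **Worn canister (C):** upright and near the centre of the tray, with its button up.
- **Sound canisters (A and B):** still latched, and unmoved in the pictures.
- **Bystanders:** the cheese block, price sign and honey jar are within a few pixels of where they started, and the gripper was never near them.

- **Height mismatch:** the force readings put the canister undersides about 3 mm above the work surface, while the two-camera measurement gave about 1 mm. I used the 3 mm figure, and the tray contact at the predicted height agreed with it.
- **Contact in the tray:** force peaked at about 10 N as the canister touched down. I eased off before releasing it.
- **Network errors:** the trained networks gave a few weak false reports, such as a canister labelled as cheese or as the jar. I set these aside after checking the pictures.

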